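# Swap the blowpipe tube and the punty rod between their cradles and chock them

## Robot

A 6-joint arm with a two-finger parallel gripper is mounted at the origin on the work surface. World frame = base frame: x ahead of the robot, y to its left, z up, the work surface at z = 0. Lengths are in m, angles in rad, forces in N, time in s.
With the tool pointing down it reaches from about 0.275 to 0.875 m from the base axis. Payload 12.5 kg.
Tool frame: the origin (TCP) lies where the fingers leave the gripper's body, on its centre line; the fingertips stand 73 mm ahead of it and the grasp point (between the pads) lies 54 mm ahead of it; z points along the fingers, y is the line along which they close (so a half turn about z gives the same grasp; the last joint's range is limited). The gripper opens to 85 mm and grips with 20 to 120 N. Pads are 22 mm wide; open, the fingers measure 114 mm over their backs; the gripper's body (76 mm by 85 mm) begins 54 mm behind the grasp point. The pads swing forward as they close: fully open they stand 13 mm farther back than shut.
Start: joints at [1.198, 0.351, 1.652, -0, 1.139, -0.085], TCP at [0.156, 0.527, 0.304] pointing down, gripper open.
Joint ranges: [-2.75, 2.75], [-0.79, 2.1], [0.01, 2.65], [-1.57, 4.71], [0.07, 3.14], [-2.87, 2.87]. Speed limits (rad/s): [2.22, 2.22, 2.79, 3.14, 3.14, 3.14].

## Interface

Orientations are given as a 3x3 rotation matrix whose columns are the frame's x, y, z axes.
In Python, from plant import env, eyes, job gives the robot as it stands (env), with the cameras (eyes) and the job (job).
- The arm moves only by the shell command python3 drive.py [OPENING] [FORCE], which reads ROWS from standard input. ROWS is a JSON object whose key "motion" holds a list of rows, 1 to 8 of them, each of 6 numbers: dx, dy, dz in m, then a rotation vector rx, ry, rz in rad; each row shifts and turns the commanded pose from where the row before left it, along the tool's axes as they then stand; what a row does not reach is not made up. A row lasts 1/10 s, in which the tool goes at most 0.05 m and 0.15 rad, less where a joint would pass 70% of its speed; a pose out of reach is approached as far as the arm can. OPENING is the finger opening in m, set as the command begins (- or left out keeps the last). The fingers move at their own pace and stop on an object; FORCE is the grip in N (left out, the last holds). Time passes only in rows, so rows that do not move let the fingers close. It prints the time, the measured TCP pose, the force, the opening and the grip force at its end. Input that does not fit is refused with a message, and nothing moves.
- env.get_state(): the state, without advancing time (a new reading comes with each control period).
- eyes.get_image(name): name is "side" or "top"; returns the picture (420x560x3 uint8, red, green, blue); there is no depth.
- eyes.calibration(name): a dict with "fx", "fy", "cx", "cy" (pixels), "R" (3x3) and "t" (3): a world point X has camera coordinates R X + t. Camera axes: x right, y down, z forward; pixel columns grow to the right and rows downward; lengths in m; the calibration is good to about 2 mm. A picture is of the moment at which its call begins. calibration takes no time and is no camera call.
- job.sign_off(): hands the job in; it is judged then, once.
The state is a dict: "clock": time; "q": joint angles; "joint_velocities": joint speeds; "effort": joint torques, N m; "position": TCP position; "orientation": TCP orientation; "ft_force": force on the tool from outside, world axes, zero at the start; "ft_torque": the same for the moment, N m; "finger_gap": finger opening in m; "gripper_force": force on a finger pad.
Only numpy, scipy, OpenCV 4.12 (cv2) and the standard library are available. Lean on these libraries where they do the work, as an engineer would, in place of code of your own. Each camera call takes 0.05 s, during which the arm holds its last target. There are 200 camera calls.

## Task

The thick tube and the thin rod lie on each other's steel cradles: swap them, so that the thick tube lies centred in the wide-V cradle and the thin rod in the narrow-V cradle, parking one of them on the empty wooden cradle on the way and never laying either on the bench. When both lie right, chock them: stand the tall wooden block in the tray of the wide cradle and the low, long block in the tray of the narrow one, each upright and flat on the tray floor, its long side along the bar. Leave the jar and the tumbler where they stand.

Things in the scene. Friction and masses are not known exactly. Their poses are not given: they have to be found in the camera images.
- tube: thick steel blowpipe tube with dark bore ends, 40 mm diameter, 200 mm long, about 0.5 kg, lying level. Origin at its middle, on its axis; its y axis runs along the bar (it may roll about y). Starts on the narrow cradle, perched on the V lips, axis 64 mm above the bench
- rod: thin solid steel punty rod, 22 mm diameter, 200 mm long, about 0.55 kg, lying level. Origin at its middle, on its axis; its y axis runs along the bar (it may roll about y). Starts on the wide cradle, deep in the V, axis 46 mm above the bench
- cradle_wide: fixed dark-grey steel cradle, WIDE 90 deg V (mouth 48 mm). Origin on the bench under the V line; bar along y, middle at 0, tube axis at z 58 mm seated. Base 120 x 170, 8 thick; V-rests 18 mm long at y -70/+70, apex z 30, lips z 54, open between. On its -x side (towards robot) a black-floored chock tray: floor z 8, centre x -45, y 0, inside 50 (x) x 72 (y), rim 6 high on 3 sides, open to the bar
- cradle_narrow: fixed dark-grey steel cradle, NARROW 90 deg V (mouth 22 mm). Origin on the bench under the V line; bar along y, middle at 0, rod axis at z 52 mm seated. Base 120 x 170, 8 thick; V-rests 18 mm long at y -70/+70, apex z 36, lips z 47, open between. On its -x side (towards robot) a black-floored chock tray: floor z 8, centre x -36, y 0, inside 50 (x) x 88 (y), rim 6 high on 3 sides, open to the bar
- cradle_wood: fixed dark wooden cradle, empty at the start, the halfway spot; no tray. Origin on the bench under the V line; bar along y, middle at 0; seated, the tube's axis is at z 58 mm, the rod's at 46. Base 72 x 170, 8 thick; two 90 deg V-rests (mouth 40, 18 mm long) at y -70/+70, apex z 30, lips z 50, open between
- chock_tall: tall dark wooden block, 30 (x) x 46 (y) x 64 mm (z), 70 g, upright on the bench. Origin at the centre of its underside. In the tray its 46 mm side runs along the bar; taken by its two ends (46 mm apart along y) the fingers stay clear of the bar
- chock_low: low, long dark wooden block, 30 (x) x 62 (y) x 44 mm (z), 65 g, upright on the bench. Origin at the centre of its underside. In the tray its 62 mm side runs along the bar; taken by its two ends (62 mm apart along y) the fingers stay clear of the bar
- jar: closed jar with a metal cap, 52 mm diameter, 65 mm high, near the blocks; to be left alone. Origin at the centre of its underside
- tumbler: amber glass tumbler, 60 mm rim diameter, 70 mm high, near the blocks; to be left alone. Origin at the centre of its underside

How it is judged:
On the way, in this order (a step that is already met when the one before it is completed fails the run):
1. the tube or the rod lies released on the wooden cradle (((x of tube in the frame of cradle_wood between -0.006 and 0.006 m and y of tube in the frame of cradle_wood between -0.025 and 0.025 m and z of tube in the frame of cradle_wood between 0.0543 and 0.0623 m and angle between the y axis of tube and the y axis of cradle_wood, either way round below 0.08 rad and contact force between the fingers and tube below 0.2 N and linear speed of tube below 0.03 m/s) or (x of rod in the frame of cradle_wood between -0.006 and 0.006 m and y of rod in the frame of cradle_wood between -0.025 and 0.025 m and z of rod in the frame of cradle_wood between 0.0416 and 0.0496 m and angle between the y axis of rod and the y axis of cradle_wood, either way round below 0.08 rad and contact force between the fingers and rod below 0.2 N and linear speed of rod below 0.03 m/s))), for 0.2 s.
2. the tube lies released on the wide cradle and the rod on the narrow one, before either block is in its tray (x of tube in the frame of cradle_wide between -0.006 and 0.006 m and y of tube in the frame of cradle_wide between -0.025 and 0.025 m and z of tube in the frame of cradle_wide between 0.0543 and 0.0623 m and angle between the y axis of tube and the y axis of cradle_wide, either way round below 0.08 rad and contact force between the fingers and tube below 0.2 N and linear speed of each of tube, rod below 0.03 m/s and x of rod in the frame of cradle_narrow between -0.006 and 0.006 m and y of rod in the frame of cradle_narrow between -0.025 and 0.025 m and z of rod in the frame of cradle_narrow between 0.0476 and 0.0556 m and angle between the y axis of rod and the y axis of cradle_narrow, either way round below 0.08 rad and contact force between the fingers and rod below 0.2 N and not (x of chock_tall in the frame of cradle_wide between -0.057 and -0.033 m and y of chock_tall in the frame of cradle_wide between -0.015 and 0.015 m and z of chock_tall in the frame of cradle_wide between 0.005 and 0.011 m and angle between the y axis of chock_tall and the y axis of cradle_wide, either way round below 0.35 rad and angle between chock_tall's own z axis and vertical below 0.06 rad and contact force between the fingers and chock_tall below 0.2 N and linear speed of chock_tall below 0.03 m/s) and not (x of chock_low in the frame of cradle_narrow between -0.048 and -0.024 m and y of chock_low in the frame of cradle_narrow between -0.015 and 0.015 m and z of chock_low in the frame of cradle_narrow between 0.005 and 0.011 m and angle between the y axis of chock_low and the y axis of cradle_narrow, either way round below 0.35 rad and angle between chock_low's own z axis and vertical below 0.06 rad and contact force between the fingers and chock_low below 0.2 N and linear speed of chock_low below 0.03 m/s)), for 0.2 s.
At the end, for the whole second after the job is handed in: Tube seated in the wide V, rod in the narrow V (6 mm across, 4 mm in height, 25 mm along, 0.08 rad); tall block in the wide cradle's tray, low block in the narrow one's (12 mm across, 15 mm along, flat on the floor, upright, long side within 0.35 rad of the bar); all released and at rest (x of tube in the frame of cradle_wide between -0.006 and 0.006 m and y of tube in the frame of cradle_wide between -0.025 and 0.025 m and z of tube in the frame of cradle_wide between 0.0543 and 0.0623 m and angle between the y axis of tube and the y axis of cradle_wide, either way round below 0.08 rad and contact force between the fingers and tube below 0.2 N and linear speed of each of tube, rod, chock_tall, chock_low below 0.03 m/s and x of rod in the frame of cradle_narrow between -0.006 and 0.006 m and y of rod in the frame of cradle_narrow between -0.025 and 0.025 m and z of rod in the frame of cradle_narrow between 0.0476 and 0.0556 m and angle between the y axis of rod and the y axis of cradle_narrow, either way round below 0.08 rad and contact force between the fingers and rod below 0.2 N and x of chock_tall in the frame of cradle_wide between -0.057 and -0.033 m and y of chock_tall in the frame of cradle_wide between -0.015 and 0.015 m and z of chock_tall in the frame of cradle_wide between 0.005 and 0.011 m and angle between the y axis of chock_tall and the y axis of cradle_wide, either way round below 0.35 rad and angle between each of chock_tall, chock_low's own z axis and vertical below 0.06 rad and contact force between the fingers and chock_tall below 0.2 N and x of chock_low in the frame of cradle_narrow between -0.048 and -0.024 m and y of chock_low in the frame of cradle_narrow between -0.015 and 0.015 m and z of chock_low in the frame of cradle_narrow between 0.005 and 0.011 m and angle between the y axis of chock_low and the y axis of cradle_narrow, either way round below 0.35 rad and contact force between the fingers and chock_low below 0.2 N); the robot touches nothing.
It fails at once if the tube or the rod is lowered to the bench (axis below 35 mm) (height (world z) of any of tube, rod below 0.035 m).
It fails at once if the jar or the tumbler is moved by more than 30 mm (distance of any of jar, tumbler from where it was at the start of the episode above 0.03 m).
It also fails if it takes over 120 s, if anything falls off the work surface, if the arm or the gripper's body presses on something with over 40 N, if the wrist force passes 120 N, or if a joint passes its speed limit or range.

## Working session

There is one attempt and no reset: what is moved stays moved. The work goes in short steps, Python scripts to look and compute and a shell command to move; the robot and the scene stay as the last step left them, time stands still between calls to the robot, and variables do not carry over. Pictures are saved under pics/ and viewed, at most 14 in all, crops included, and the job is handed in when it is done.

```bash
ls; mkdir -p pics
python3 - <<'E'
from plant import env, eyes, job
import cv2
for n in("top","side"):
    cv2.imwrite(f"pics/{n}0.png",eyes.get_image(n)[:,:,::-1])
    c=eyes.calibration(n);print(n,c)
s=env.get_state();print(s["position"],s["orientation"],s["clock"])
E
```

```text
drive.py
pics
plant.py
top {'fx': 405.5142593942078, 'fy': 405.5142593942078, 'cx': 275.95054486227474, 'cy': 209.2529862290418, 'R': array([[ 0.0156905 , -0.99979048, -0.01314526],
       [-0.99022702, -0.01371562, -0.13878878],
       [ 0.13857941,  0.01519446, -0.99023476]]), 't': array([-5.91786569e-04,  5.12887195e-01,  7.93376047e-01])}
side {'fx': 464.12296675950313, 'fy': 464.12296675950313, 'cx': 281.0170456811613, 'cy': 198.75204811668365, 'R': array([[ 0.96910466, -0.24644589,  0.01002889],
       [-0.17223413, -0.70526555, -0.68770336],
       [ 0.1765547 ,  0.66472921, -0.72592252]]), 't': array([-0.51355513,  0.13613368,  0.96985286])}
[0.15599916 0.5271667  0.30338818] [[-9.58880941e-01  2.83808369e-01 -3.87839153e-04]
 [ 2.83808624e-01  9.58880378e-01 -1.04203113e-03]
 [ 7.61541996e-05 -1.10925588e-03 -9.99999382e-01]] 0.1
```

View pics/top0.png

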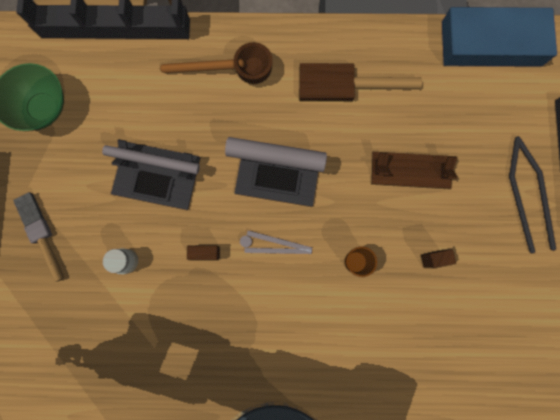

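View pics/side0.png

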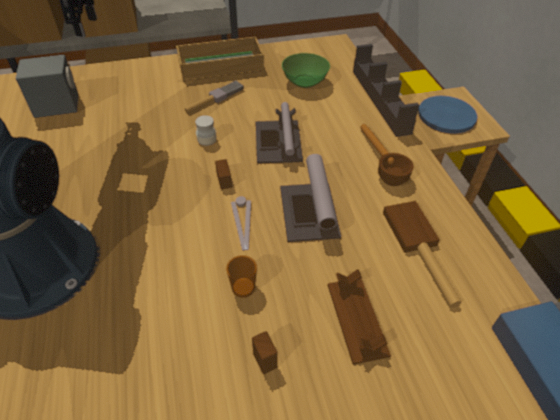

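Run:
```python
import cv2,numpy as np
a=cv2.imread("pics/top0.png")
a=cv2.convertScaleAbs(a,alpha=1.6,beta=15)
l=cv2.resize(a[130:270,95:335],None,fx=3.3,fy=3.3,interpolation=cv2.INTER_CUBIC)
r=cv2.resize(a[140:280,330:470],None,fx=4,fy=4,interpolation=cv2.INTER_CUBIC)
cv2.imwrite("pics/l.png",l);cv2.imwrite("pics/r.png",r)
```

```text
(no output)
```

View pics/l.png

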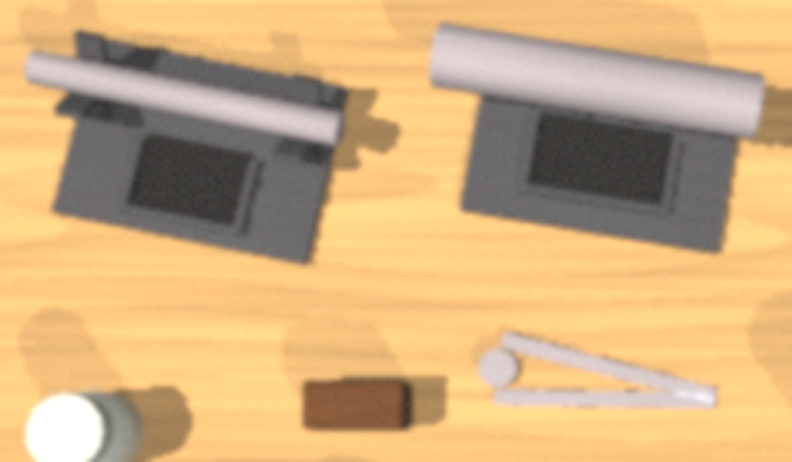

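View pics/r.png

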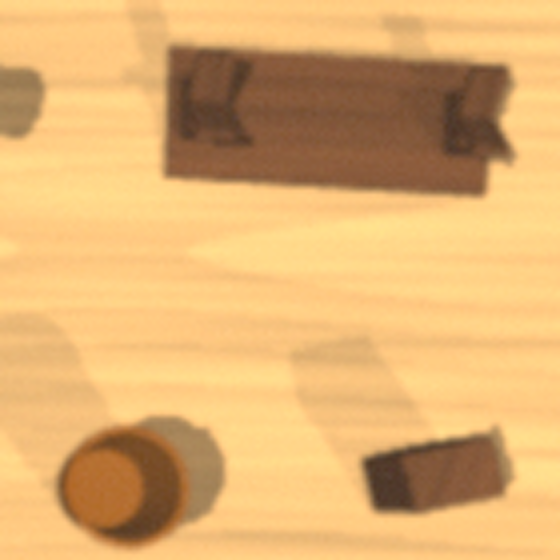

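```bash
cat > h.py <<'E'
from plant import env, eyes, job
import numpy as np, cv2
C={n:eyes.calibration(n) for n in("top","side")}
def ray(p,z,n="top"):
    c=C[n];d=c["R"].T@np.array([(p[0]-c["cx"])/c["fx"],(p[1]-c["cy"])/c["fy"],1]);o=-c["R"].T@c["t"]
    return (o+d*(z-o[2])/d[2])
L=lambda u,v:(95+(u+.5)/3.3-.5,130+(v+.5)/3.3-.5)
Rr=lambda u,v:(330+(u+.5)/4-.5,140+(v+.5)/4-.5)
def show(n,ps,z,f):
    P=np.array([ray(f(*p),z)[:2] for p in ps]);E=np.linalg.norm(np.diff(P,axis=0),axis=1)
    d=P[0]-P[1]; print(n,"mean",P.mean(0).round(4),"dir01",np.degrees(np.arctan2(d[0],d[1])).round(2),"len",E.round(4)); return P
E
python3 - <<'E'
from h import *
show("rod",[(28,67),(339,126)],.046,L)
show("tube",[(434,54),(760,106)],.064,L)
show("wide near",[(54,212),(309,264)],.008,L)
show("wide tray",[(150,134),(257,153),(235,226),(128,207)],.008,L)
show("nar near",[(462,211),(719,252)],.008,L)
show("nar tray",[(538,114),(675,136),(665,205),(528,185)],.008,L)
show("wood left",[(170,46),(165,177)],.008,Rr)
show("wood near",[(165,177),(485,196)],.008,Rr)
show("low",[(304,380),(404,382),(404,430),(303,428)],.044,L)
show("tall",[(405,448),(495,433),(508,492),(415,510)],.064,Rr)
show("jarcap",[(65,430)]*2,.065,L)
show("tumb",[(122,485)]*2,.07,Rr)
print(-C["top"]["R"].T@C["top"]["t"])
E
```

```text
rod mean [0.6128 0.2683] dir01 10.19 len [0.2007]
tube mean [0.6215 0.0095] dir01 8.63 len [0.2017]
wide near mean [0.5291 0.2768] dir01 10.73 len [0.1701]
wide tray mean [0.5673 0.2716] dir01 9.45 len [0.0716 0.0497 0.0711]
nar near mean [0.5369 0.013 ] dir01 8.4 len [0.1674]
nar tray mean [0.584  0.0065] dir01 8.63 len [0.0903 0.046  0.0894]
wood left mean [ 0.6099 -0.1955] dir01 93.09 len [0.0719]
wood near mean [ 0.57   -0.2778] dir01 2.73 len [0.1688]
low mean [0.4226 0.1537] dir01 0.28 len [0.0609 0.0289 0.0612]
tall mean [ 0.4197 -0.3187] dir01 -10.26 len [0.0443 0.0287 0.0459]
jarcap mean [0.4047 0.3198] dir01 0.0 len [0.]
tumb mean [ 0.4102 -0.1567] dir01 0.0 len [0.]
[ 0.39793846 -0.00561202  0.85680375]
```

```bash
cat >> h.py <<'E'
def go(x,y,z,ydeg):
    """tool-frame shift to TCP target after turning so tool y points at ydeg"""
    s=env.get_state();R=np.array(s["orientation"]);p=np.array(s["position"])
    t=np.radians(ydeg);yv=np.array([np.cos(t),np.sin(t),0])
    T=np.column_stack([np.cross(yv,[0,0,-1]),yv,[0,0,-1]])
    rv=cv2.Rodrigues(R.T@T)[0].ravel()
    d=np.array([x,y,z])-p
    print("t",s["clock"],"turn",rv.round(4),"shift after turn",(T.T@d).round(4),"now",(R.T@d).round(4),"gap",s["finger_gap"],"F",np.round(s["ft_force"],1),"q6",np.round(s["q"][5],2))
E
echo '{"motion":[[0,0,0,0,0,0.145],[0,0,0,0,0,0.145],[0,0,0,0,0,0.145],[0,0,0,0,0,0.145],[0,0,0,0,0,0.145],[0,0,0,0,0,0.145],[0,0,0,0,0,0.145],[0,0,0,0,0,0.145]]}' | python3 drive.py .085 60
python3 -c "
from h import *
go(.6215,.0095,.22,-8.55)"
```

```text
clock: 0.9
position: [0.1561, 0.5272, 0.3036]
orientation: [[-0.117, 0.993, -0.0], [0.993, 0.117, -0.001], [-0.001, -0.0, -1.0]]
ft_force: [0.3, -0.1, 0.8]
finger_gap: 0.0849
gripper_force: 0.0
t 0.9 turn [-0.0003  0.0007  0.2662] shift after turn [-0.4428  0.5372  0.0836] now [-0.5685  0.4019  0.0838] gap 0.08492016767619677 F [ 0.3 -0.1  0.8] q6 1.08
```

```bash
echo '{"motion":[[0,0,0,0,0,0.133],[0,0,0,0,0,0.133],[-0.025,0.03,0,0,0,0],[-0.025,0.03,0,0,0,0],[-0.025,0.03,0,0,0,0],[-0.025,0.03,0,0,0,0],[-0.025,0.03,0,0,0,0],[-0.025,0.03,0,0,0,0]]}' | python3 drive.py | head -2
echo '{"motion":[[-0.025,0.03,0,0,0,0],[-0.025,0.03,0,0,0,0],[-0.025,0.03,0,0,0,0],[-0.025,0.03,0,0,0,0],[-0.025,0.03,0,0,0,0],[-0.025,0.03,0,0,0,0],[-0.025,0.03,0,0,0,0],[-0.025,0.03,0,0,0,0]]}' | python3 drive.py|head -2
python3 -c "
from h import *
go(.6215,.0095,.114,-8.55)"
```

```text
clock: 1.7
position: [0.3136, 0.3519, 0.3038]
clock: 2.5
position: [0.5227, 0.1197, 0.3037]
t 2.5 turn [-0.0005  0.0001  0.0061] shift after turn [-0.0943  0.1141  0.1897] now [-0.0949  0.1136  0.1896] gap 0.08520599726062542 F [0.3 0.1 0.3] q6 0.28
```

```bash
echo '{"motion":[[-0.024,0.028,0,0,0,0],[-0.024,0.028,0,0,0,0],[-0.023,0.028,0,0,0,0],[-0.023,0.03,0.03,0,0,0.006],[0,0,0.03,0,0,0],[0,0,0.03,0,0,0],[0,0,0,0,0,0],[0,0,0,0,0,0]]}' | python3 drive.py | head -2
python3 -c "
from h import *
go(.6215,.0095,.114,-8.55)
cv2.imwrite('pics/t1.png',eyes.get_image('top')[:,:,::-1])"
```

```text
clock: 3.3
position: [0.6214, 0.0119, 0.2144]
t 3.3 turn [-0.0004  0.0001  0.0004] shift after turn [-0.0023  0.0004  0.1004] now [-0.0023  0.0004  0.1004] gap 0.08508735180103272 F [-0.  -0.6  0.9] q6 0.09
```

View pics/t1.png

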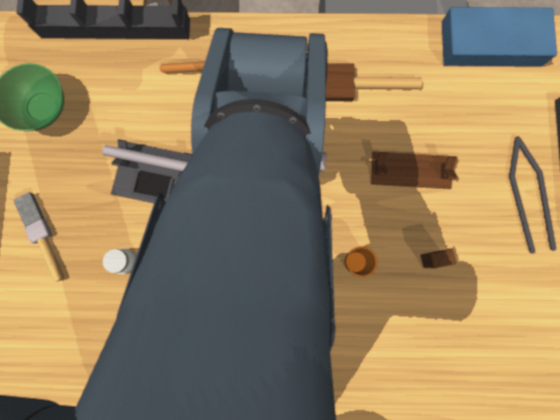

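The arm hides the narrow cradle in the top view; wide cradle (155,170) and wood cradle (413,170) are untouched. I'm descending and gripping.

```bash
echo '{"motion":[[-0.002,0,0.03,0,0,0],[0,0,0.03,0,0,0],[0,0,0.025,0,0,0],[0,0,0.0155,0,0,0],[0,0,0,0,0,0]]}' | python3 drive.py | tail -3
echo '{"motion":[[0,0,0,0,0,0],[0,0,0,0,0,0],[0,0,0,0,0,0],[0,0,0,0,0,0],[0,0,0,0,0,0],[0,0,0,0,0,0],[0,0,0,0,0,0],[0,0,0,0,0,0]]}' | python3 drive.py 0.02 60
python3 -c "
from h import *
go(.6215,.0095,.114,-8.55)
cv2.imwrite('pics/s1.png',cv2.resize(eyes.get_image('side')[100:280,180:420,::-1],None,fx=3,fy=3))"
```

```text
ft_force: [-0.0, -0.1, 0.2]
finger_gap: 0.085
gripper_force: 0.0
clock: 4.65
position: [0.6216, 0.0098, 0.1148]
orientation: [[0.149, 0.989, 0.002], [0.989, -0.149, -0.0], [0.0, 0.002, -1.0]]
ft_force: [-1.9, 0.6, 6.3]
finger_gap: 0.0386
gripper_force: 59.3
t 4.65 turn [ 0.0019 -0.0002  0.0002] shift after turn [-0.0003 -0.0001  0.0008] now [-0.0003 -0.0001  0.0008] gap 0.03858676489972535 F [-1.9  0.6  6.3] q6 0.09
```

View pics/s1.png

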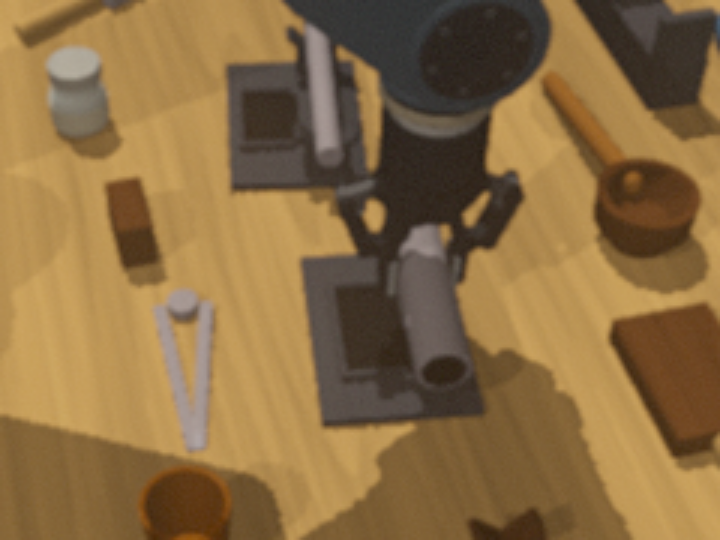

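The tube is gripped at the middle (gap 38.6 mm), around pixel (425,290) in the crop. Now lifting it towards the wood cradle.

```bash
echo '{"motion":[[0,0,-0.02,0,0,0],[0,0,-0.03,0,0,0],[0,0,-0.03,0,0,-0.05],[0,0,0,0,0,-0.0486],[0,0,0,0,0,0]]}' | python3 drive.py - 80| tail -3
python3 -c "
from h import *
go(.6058,-.2800,.1088,-2.9)"
```

```text
ft_force: [-0.8, 0.4, -5.6]
finger_gap: 0.0381
gripper_force: 81.4
t 5.2 turn [ 0.0008 -0.      0.0009] shift after turn [-0.2902 -0.0005  0.0853] now [-0.2902 -0.0008  0.0853] gap 0.038064060912317746 F [-0.8  0.4 -5.6] q6 -0.01
```

```bash
echo '{"motion":[[-0.03,0,0,0,0,0],[-0.045,0,0,0,0,0],[-0.045,0,0,0,0,0],[-0.045,0,0,0,0,0],[-0.045,0,0,0,0,0],[-0.045,0,0,0,0,0],[-0.0352,0,0,0,0,0],[0,0,0,0,0,0]]}' | python3 drive.py| tail -3
python3 -c "
from h import *
go(.6058,-.2800,.1088,-2.9)
cv2.imwrite('pics/s2.png',cv2.resize(eyes.get_image('side')[200:400,250:470,::-1],None,fx=3,fy=3))"
```

```text
ft_force: [-0.2, 0.3, -5.9]
finger_gap: 0.038
gripper_force: 81.2
t 6.0 turn [-0.0014  0.0003 -0.0055] shift after turn [0.0042 0.0004 0.0833] now [0.0043 0.0005 0.0833] gap 0.03799173402018626 F [-0.2  0.3 -5.9] q6 -0.45
```

View pics/s2.png

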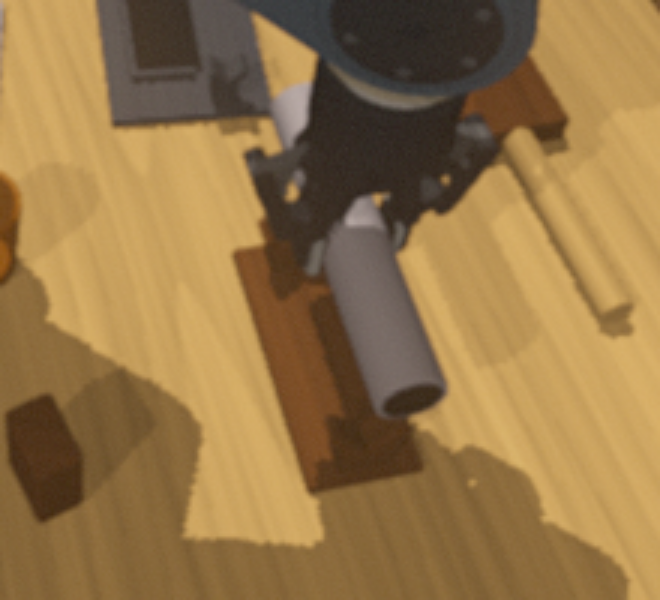

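The tube hangs level above the wood cradle (end at about (410,400) in the crop). Lowering.

```bash
echo '{"motion":[[0.0035,0,0.03,0,0,-0.003],[0,0,0.03,0,0,0],[0,0,0.015,0,0,0],[0,0,0,0,0,0],[0,0,0,0,0,0]]}' | python3 drive.py| tail -3
python3 -c "
from h import *
go(.6058,-.2800,.1088,-2.9)"
```

```text
ft_force: [0.5, -0.2, -4.6]
finger_gap: 0.0384
gripper_force: 81.2
t 6.55 turn [0.0005 0.0002 0.0033] shift after turn [-0.0037 -0.0011  0.0103] now [-0.0037 -0.0011  0.0103] gap 0.03838365867725464 F [ 0.5 -0.2 -4.6] q6 -0.45
```

```bash
echo '{"motion":[[-0.0035,-0.001,0.006,0,0,0.003],[0,0,0.0045,0,0,0],[0,0,0,0,0,0],[0,0,0,0,0,0]]}' | python3 drive.py| tail -3
python3 -c "
from h import *
go(.6058,-.2800,.1088,-2.9)"
```

```text
ft_force: [3.8, -2.0, 6.0]
finger_gap: 0.0381
gripper_force: 82.2
t 6.95 turn [0.0041 0.0023 0.0006] shift after turn [ 0.0008 -0.0009  0.0009] now [ 0.0008 -0.0009  0.0009] gap 0.038059333515828436 F [ 3.8 -2.   6. ] q6 -0.45
```

```bash
echo '{"motion":[[0,0,0,0,0,0],[0,0,0,0,0,0],[0,0,0,0,0,0],[0,0,0,0,0,0],[0,0,0,0,0,0],[0,0,0,0,0,0]]}' | python3 drive.py .085 | tail -3
echo '{"motion":[[0,0,-0.02,0,0,0],[0,0,-0.04,0,0,0],[0,0,-0.04,0,0,0],[0.04,0,-0.04,0,0,0],[0.05,0,0,0,0,0],[0.05,0,0,0,0,0],[0.05,0,0,0,0,0],[0.05,0,0,0,0,0]]}' | python3 drive.py |tail -3
python3 -c "
from h import *
a=eyes.get_image('top')[:,:,::-1]
cv2.imwrite('pics/t2.png',a)
a=cv2.convertScaleAbs(a,alpha=1.6,beta=15)
cv2.imwrite('pics/r2.png',cv2.resize(a[140:280,330:470],None,fx=4,fy=4,interpolation=cv2.INTER_CUBIC))
go(.6128,.2683,.25,-10.2)"
```

```text
ft_force: [-0.1, 0.4, 0.1]
finger_gap: 0.0849
gripper_force: 0.0
ft_force: [1.8, -0.1, -0.1]
finger_gap: 0.0847
gripper_force: 0.0
t 8.4 turn [-0.0004 -0.0022  0.1311] shift after turn [ 0.2991 -0.0582 -0.0066] now [ 0.3042 -0.0186 -0.0059] gap 0.08480100974049491 F [-0.   7.1 -0.4] q6 -0.09
```

View pics/r2.png

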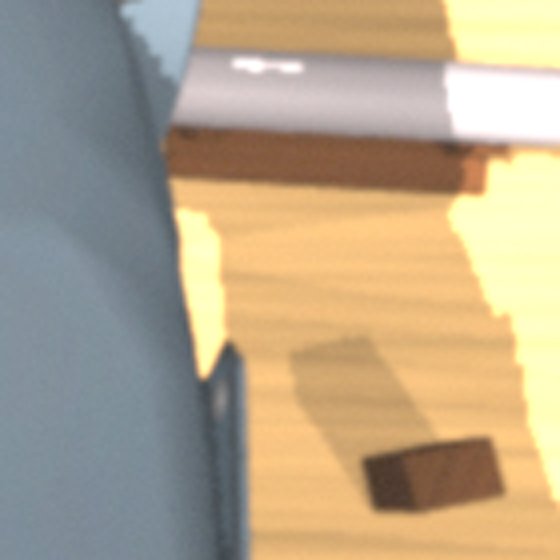

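The tube lies seated in the wood cradle (axis from about (190,88) to (560,105) in the crop, parallel to the base edge). Next is the rod.

```bash
echo '{"motion":[[0.02,0,0,0,0,0.131],[0.045,-0.01,0,0,0,0],[0.05,-0.01,0,0,0,0],[0.05,-0.01,0,0,0,0],[0.05,-0.01,0,0,0,0],[0.04,-0.01,0,0,0,0],[0.025,-0.006,0.03,0,0,0],[0,0,0.03,0,0,0]]}' | python3 drive.py| tail -3
echo '{"motion":[[0,0,0.02,0,0,0],[0,0,0,0,0,0],[0,0,0,0,0,0]]}' | python3 drive.py|tail -3
python3 -c "
from h import *
go(.6128,.2683,.097,-10.2)"
```

```text
ft_force: [0.5, 0.6, -0.4]
finger_gap: 0.0852
gripper_force: 0.0
ft_force: [0.5, -0.7, -0.6]
finger_gap: 0.0849
gripper_force: 0.0
t 9.5 turn [ 0.0002 -0.0001 -0.0035] shift after turn [ 0.0303 -0.0031  0.0668] now [ 0.0303 -0.0032  0.0668] gap 0.08494552950134664 F [ 0.5 -0.7 -0.6] q6 0.48
```

```bash
echo '{"motion":[[0.0303,-0.0031,0,0,0,-0.0035],[0,0,0,0,0,0],[0,0,0.03,0,0,0],[0,0,0.025,0,0,0],[0,0,0.0118,0,0,0],[0,0,0,0,0,0],[0,0,0,0,0,0]]}' | python3 drive.py| tail -3
python3 -c "
from h import *
go(.6128,.2683,.097,-10.2)"
echo '{"motion":[[0,0,0,0,0,0],[0,0,0,0,0,0],[0,0,0,0,0,0],[0,0,0,0,0,0],[0,0,0,0,0,0],[0,0,0,0,0,0],[0,0,0,0,0,0],[0,0,0,0,0,0]]}' | python3 drive.py 0.005 80|tail -3
python3 -c "
from h import *
go(.6128,.2683,.097,-10.2)"
```

```text
ft_force: [-0.1, -0.3, 1.1]
finger_gap: 0.085
gripper_force: 0.0
t 10.2 turn [ 0.0015 -0.0008 -0.0001] shift after turn [-0.0001 -0.0005  0.0009] now [-0.0001 -0.0005  0.0009] gap 0.08503259702832218 F [-0.1 -0.3  1.1] q6 0.52
ft_force: [-1.6, -1.6, 6.4]
finger_gap: 0.0199
gripper_force: 77.9
t 11.0 turn [ 0.0006 -0.0003 -0.    ] shift after turn [-0.     -0.     -0.0001] now [-0.     -0.     -0.0001] gap 0.0198987164067846 F [-1.6 -1.6  6.4] q6 0.52
```

```bash
echo '{"motion":[[0,0,-0.02,0,0,0],[0,0,-0.03,0,0,0],[0,0,-0.03,0,0,-0.029],[0,0,-0.01,0,0,0],[0,0,0,0,0,0]]}' | python3 drive.py| tail -3
python3 -c "
from h import *
go(.6201,.0008,.103,-8.55)"
```

```text
ft_force: [0.5, 0.5, -6.1]
finger_gap: 0.0199
gripper_force: 79.1
t 11.5 turn [ 0.001  -0.0006 -0.0003] shift after turn [-0.2635  0.0471  0.0839] now [-0.2635  0.0471  0.0838] gap 0.01990260986816434 F [ 0.5  0.5 -6.1] q6 0.49
```

```bash
echo '{"motion":[[-0.03,0.007,0,0,0,0],[-0.045,0.009,0,0,0,0],[-0.045,0.008,0,0,0,0],[-0.045,0.008,0,0,0,0],[-0.045,0.008,0,0,0,0],[-0.045,0.007,0,0,0,0],[-0.0085,0,0.03,0,0,0],[0,0,0.03,0,0,0]]}' | python3 drive.py| tail -3
echo '{"motion":[[0,0,0.01,0,0,0],[0,0,0,0,0,0],[0,0,0,0,0,0]]}' | python3 drive.py|tail -3
python3 -c "
from h import *
go(.6201,.0008,.103,-8.55)"
```

```text
ft_force: [-0.1, 0.6, -5.8]
finger_gap: 0.0198
gripper_force: 79.2
ft_force: [0.6, -0.3, -4.2]
finger_gap: 0.0199
gripper_force: 78.8
t 12.6 turn [ 0.0002 -0.      0.0008] shift after turn [-0.0004 -0.0001  0.0138] now [-0.0004 -0.0001  0.0138] gap 0.019885423026414207 F [ 0.6 -0.3 -4.2] q6 0.08
```

```bash
echo '{"motion":[[0,0,0.008,0,0,0],[0,0,0.006,0,0,0],[0,0,0,0,0,0],[0,0,0,0,0,0]]}' | python3 drive.py| tail -3
python3 -c "
from h import *
go(.6201,.0008,.103,-8.55)"
```

```text
ft_force: [0.1, 1.5, 0.2]
finger_gap: 0.0198
gripper_force: 79.5
t 13.0 turn [ 0.001  -0.0002  0.0007] shift after turn [-0.0002 -0.0002 -0.    ] now [-0.0002 -0.0002 -0.    ] gap 0.019803235703555286 F [0.1 1.5 0.2] q6 0.07
```

```bash
echo '{"motion":[[0,0,0.001,0,0,0],[0,0,0,0,0,0]]}' | python3 drive.py| tail -3
echo '{"motion":[[0,0,0,0,0,0],[0,0,0,0,0,0],[0,0,0,0,0,0],[0,0,0,0,0,0],[0,0,0,0,0,0],[0,0,0,0,0,0],[0,0,0,0,0,0],[0,0,0,0,0,0]]}' | python3 drive.py .085 | tail -3
echo '{"motion":[[0,0,-0.02,0,0,0],[0,0,-0.04,0,0,0],[0,0,-0.04,0,0,0],[-0.04,0,-0.03,0,0,-0.0986],[-0.05,0,0,0,0,0],[-0.05,0,0,0,0,0],[-0.05,0,0,0,0,0],[-0.05,0,0,0,0,0]]}' | python3 drive.py |tail -3
python3 -c "
from h import *
a=eyes.get_image('top')[:,:,::-1]
a=cv2.convertScaleAbs(a,alpha=1.6,beta=15)
cv2.imwrite('pics/l3.png',cv2.resize(a[130:270,95:335],None,fx=3.3,fy=3.3,interpolation=cv2.INTER_CUBIC))
go(.6058,-.2800,.109,-2.9)"
```

```text
ft_force: [-5.6, 1.9, 10.9]
finger_gap: 0.0198
gripper_force: 80.9
ft_force: [-0.5, -0.5, -0.5]
finger_gap: 0.0849
gripper_force: 0.0
ft_force: [0.6, 0.2, 0.6]
finger_gap: 0.0851
gripper_force: 0.0
t 14.85 turn [ 0.001   0.0026 -0.0035] shift after turn [-0.0325  0.0047  0.1226] now [-0.0321  0.0047  0.1227] gap 0.08474433765001013 F [-3.  -3.8 -0.4] q6 -0.41
```

View pics/l3.png

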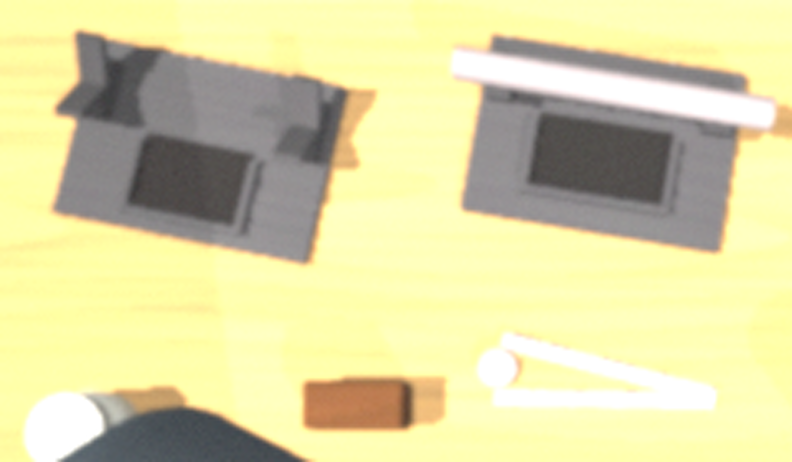

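The rod lies in the narrow V, with ends at (453,63) and (775,113) in the crop. Now checking its numbers and picking up the tube.

```bash
echo '{"motion":[[-0.0325,0.0047,0.03,0,0,-0.0035],[0,0,0.02,0,0,0],[0,0,0,0,0,0],[0,0,0,0,0,0]]}' | python3 drive.py| tail -3
python3 -c "
from h import *
P=show('rod',[(453,63),(775,113)],.052,L).mean(0)-[.6201,.0008]
print(P@[.9889,-.1487],P@[.1487,.9889])
go(.6058,-.2800,.1085,-2.9)"
```

```text
ft_force: [0.5, -0.1, 0.6]
finger_gap: 0.0846
gripper_force: 0.0
rod mean [ 0.6199 -0.0008] dir01 8.38 len [0.2018]
7.921193187511301e-06 -0.0016590443308091244
t 15.25 turn [-0.0002 -0.0002  0.0041] shift after turn [-0.0091 -0.0009  0.0734] now [-0.0092 -0.001   0.0734] gap 0.0846405148479241 F [ 0.5 -0.1  0.6] q6 -0.44
```

```bash
echo '{"motion":[[-0.0091,0,0,0,0,0.004],[0,0,0.03,0,0,0],[0,0,0.03,0,0,0],[0,0,0.0134,0,0,0],[0,0,0,0,0,0],[0,0,0,0,0,0]]}' | python3 drive.py| tail -3
echo '{"motion":[[0,0,0,0,0,0],[0,0,0,0,0,0],[0,0,0,0,0,0],[0,0,0,0,0,0],[0,0,0,0,0,0],[0,0,0,0,0,0],[0,0,0,0,0,0],[0,0,0,0,0,0]]}' | python3 drive.py 0.02 80|tail -3
python3 -c "
from h import *
go(.6058,-.2800,.1085,-2.9)"
```

```text
ft_force: [1.1, -0.3, 0.1]
finger_gap: 0.085
gripper_force: 0.0
ft_force: [-2.0, 0.2, 6.2]
finger_gap: 0.0384
gripper_force: 79.4
t 16.65 turn [ 0.001   0.0004 -0.    ] shift after turn [ 0.0004 -0.0012  0.0006] now [ 0.0004 -0.0012  0.0006] gap 0.03841616962252428 F [-2.   0.2  6.2] q6 -0.45
```

```bash
echo '{"motion":[[0,0,-0.02,0,0,0],[0,0,-0.03,0,0,0],[0,0,-0.03,0,0,0.0637],[0,0,-0.02,0,0,0.0637],[0,0,0,0,0,0]]}' | python3 drive.py| tail -3
python3 -c "
from h import *
go(.6116,.2628,.109,-10.2)"
```

```text
ft_force: [0.6, 0.7, -4.1]
finger_gap: 0.0384
gripper_force: 81.6
t 17.15 turn [ 0.0041  0.0013 -0.0011] shift after turn [ 0.5357 -0.0921  0.1017] now [ 0.5357 -0.0931  0.1007] gap 0.03837109151695644 F [ 0.6  0.7 -4.1] q6 -0.32
```

```bash
echo '{"motion":[[0.03,-0.005,0,0,0,0],[0.045,-0.008,0,0,0,0],[0.045,-0.008,0,0,0,0],[0.045,-0.008,0,0,0,0],[0.045,-0.008,0,0,0,0],[0.045,-0.008,0,0,0,0],[0.045,-0.008,0,0,0,0],[0.045,-0.008,0,0,0,0]]}' | python3 drive.py| tail -3
echo '{"motion":[[0.045,-0.008,0,0,0,0],[0.045,-0.008,0,0,0,0],[0.045,-0.008,0,0,0,0],[0.03,-0.005,0,0,0,0],[0.02,-0.002,0,0,0,0],[0,0,0.03,0,0,0],[0,0,0.03,0,0,0],[0,0,0,0,0,0]]}' | python3 drive.py|tail -3
python3 -c "
from h import *
go(.6116,.2628,.109,-10.2)"
```

```text
ft_force: [1.1, -0.7, -5.5]
finger_gap: 0.0382
gripper_force: 81.6
ft_force: [-1.2, -1.7, -5.2]
finger_gap: 0.0383
gripper_force: 81.6
t 18.75 turn [-0.0078  0.0046  0.0005] shift after turn [0.007  0.0025 0.0338] now [0.0072 0.0028 0.0338] gap 0.038270686385682824 F [-1.2 -1.7 -5.2] q6 0.51
```

```bash
echo '{"motion":[[0.0055,0.0012,0.01,0,0,0],[0,0,0.01,0,0,0],[0,0,0,0,0,0],[0,0,0,0,0,0],[0,0,0,0,0,0]]}' | python3 drive.py|tail -3
python3 -c "
from h import *
go(.6116,.2628,.109,-10.2)"
```

```text
ft_force: [-0.8, -0.1, -4.8]
finger_gap: 0.0381
gripper_force: 81.9
t 19.25 turn [ 0.001  -0.0005 -0.0002] shift after turn [-0.0001 -0.0009  0.0198] now [-0.0001 -0.0009  0.0198] gap 0.03812768110465816 F [-0.8 -0.1 -4.8] q6 0.51
```

```bash
echo '{"motion":[[0,-0.0008,0.01,0,0,0],[0,0,0.006,0,0,0],[0,0,0.002,0,0,0],[0,0,0,0,0,0],[0,0,0,0,0,0]]}' | python3 drive.py|tail -3
python3 -c "
from h import *
go(.6116,.2628,.109,-10.2)"
```

```text
ft_force: [-2.1, -0.8, -2.3]
finger_gap: 0.0381
gripper_force: 82.5
t 19.75 turn [-0.0003  0.0001 -0.0006] shift after turn [0.     0.0002 0.001 ] now [0.     0.0003 0.001 ] gap 0.03807656447560354 F [-2.1 -0.8 -2.3] q6 0.51
```

```bash
echo '{"motion":[[0,0,0.0015,0,0,0],[0,0,0,0,0,0],[0,0,0,0,0,0]]}' | python3 drive.py|tail -3
echo '{"motion":[[0,0,0,0,0,0],[0,0,0,0,0,0],[0,0,0,0,0,0],[0,0,0,0,0,0],[0,0,0,0,0,0],[0,0,0,0,0,0],[0,0,0,0,0,0],[0,0,0,0,0,0]]}' | python3 drive.py .085 | tail -3
echo '{"motion":[[0,0,-0.02,0,0,0],[0,0,-0.04,0,0,0],[0,0,-0.04,0,0,0],[0,-0.03,-0.04,0,0,-0.15],[0,-0.03,0,0,0,-0.15],[0,-0.04,0,0,0,-0.15],[0,-0.04,0,0,0,-0.15],[0,-0.04,0,0,0,-0.15]]}' | python3 drive.py |tail -3
python3 -c "
from h import *
a=eyes.get_image('top')[:,:,::-1]
a=cv2.convertScaleAbs(a,alpha=1.6,beta=15)
cv2.imwrite('pics/l4.png',cv2.resize(a[130:270,95:335],None,fx=3.3,fy=3.3,interpolation=cv2.INTER_CUBIC))
go(.4226,.1537,.20,90)"
```

```text
ft_force: [-3.6, -2.2, 8.5]
finger_gap: 0.038
gripper_force: 83.8
ft_force: [0.5, 0.1, -0.1]
finger_gap: 0.085
gripper_force: 0.0
ft_force: [1.5, 1.0, -0.5]
finger_gap: 0.0849
gripper_force: 0.0
t 21.7 turn [-0.0046 -0.0036 -0.9816] shift after turn [ 0.0078 -0.081   0.0475] now [-0.0631 -0.0512  0.0478] gap 0.08537136494696475 F [ 0.5  1.6 -0.7] q6 -0.18
```

View pics/l4.png

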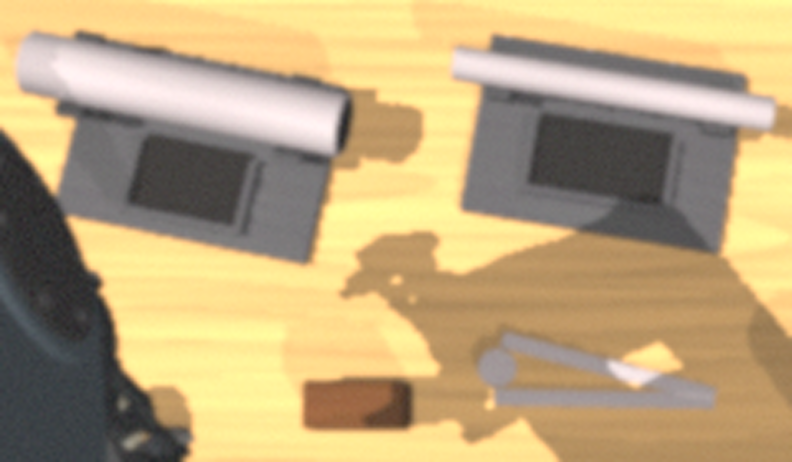

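Both bars lie right: tube ends at (25,63) and (342,122) in the crop, in the wide V; the rod is unchanged. Next is the low block at (354,405).

```bash
echo '{"motion":[[0,0,0,0,0,-0.14],[0,0,0,0,0,-0.14],[0,0,0,0,0,-0.14],[0,0,0,0,0,-0.14],[0,0,0,0,0,-0.14],[0,0,0,0,0,-0.14],[0,0,0,0,0,-0.1416],[0,-0.02,0,0,0,0]]}' | python3 drive.py|tail -3
echo '{"motion":[[0,-0.03,0.02,0,0,0],[0.0078,-0.031,0.02,0,0,0],[0,0,0,0,0,0],[0,0,0,0,0,0]]}' | python3 drive.py|tail -3
python3 -c "
from h import *
go(.4226,.1537,.080,89.7)"
```

```text
ft_force: [-0.7, -0.9, 0.7]
finger_gap: 0.0851
gripper_force: 0.0
ft_force: [1.2, -0.5, 0.5]
finger_gap: 0.0853
gripper_force: 0.0
t 22.9 turn [ 0.0001 -0.     -0.0135] shift after turn [ 0.0055 -0.0023  0.1287] now [ 0.0055 -0.0024  0.1287] gap 0.08529285984919484 F [ 1.2 -0.5  0.5] q6 -1.3
```

```bash
echo '{"motion":[[0.0055,-0.0023,0.03,0,0,-0.0135],[0,0,0.03,0,0,0],[0,0,0.03,0,0,0],[0,0,0.025,0,0,0],[0,0,0.0137,0,0,0],[0,0,0,0,0,0],[0,0,0,0,0,0]]}' | python3 drive.py|tail -3
python3 -c "
from h import *
go(.4226,.1537,.080,89.7)"
echo '{"motion":[[0,0,0,0,0,0],[0,0,0,0,0,0],[0,0,0,0,0,0],[0,0,0,0,0,0],[0,0,0,0,0,0],[0,0,0,0,0,0]]}' | python3 drive.py 0.04 25|tail -3
python3 -c "
from h import *
go(.4226,.1537,.080,89.7)"
```

```text
ft_force: [-0.1, 0.3, 0.5]
finger_gap: 0.0846
gripper_force: 0.0
t 23.6 turn [0.0003 0.0011 0.002 ] shift after turn [ 0.0005 -0.001   0.0005] now [ 0.0005 -0.001   0.0005] gap 0.08462291341942457 F [-0.1  0.3  0.5] q6 -1.32
ft_force: [-1.5, 1.5, 6.9]
finger_gap: 0.0619
gripper_force: 26.5
t 24.2 turn [0.0006 0.002  0.0015] shift after turn [ 0.0004 -0.0007  0.0009] now [ 0.0004 -0.0007  0.0009] gap 0.06191513635049035 F [-1.5  1.5  6.9] q6 -1.32
```

```bash
echo '{"motion":[[0,0,-0.02,0,0,0],[0,0,-0.03,0,0,0.07],[0,0,-0.03,0,0,0.075],[0,0,0,0,0,0],[0,0,0,0,0,0]]}' | python3 drive.py - 30|tail -3
python3 -c "
from h import *
go(.5845,.0062,.0889,81.45)"
```

```text
ft_force: [0.4, -0.0, -1.2]
finger_gap: 0.0615
gripper_force: 34.6
t 24.7 turn [0.0008 0.0018 0.0013] shift after turn [-0.1821 -0.1222  0.0716] now [-0.1818 -0.1225  0.0718] gap 0.06153692541880833 F [ 0.4 -0.  -1.2] q6 -1.18
```

```bash
echo '{"motion":[[-0.03,-0.02,0,0,0,0],[-0.03,-0.02,0,0,0,0],[-0.03,-0.02,0,0,0,0],[-0.03,-0.02,0,0,0,0],[-0.03,-0.021,0,0,0,0],[-0.03,-0.021,0,0,0,0],[0,0,0,0,0,0],[0,0,0,0,0,0]]}' | python3 drive.py|tail -3
python3 -c "
from h import *
go(.5845,.0062,.0889,81.45)
a=eyes.get_image('side')[:,:,::-1]
cv2.imwrite('pics/s5.png',cv2.resize(a[100:280,180:420],None,fx=3,fy=3,interpolation=cv2.INTER_CUBIC))"
```

```text
ft_force: [-0.0, -0.3, -0.8]
finger_gap: 0.0615
gripper_force: 34.6
t 25.5 turn [-0.0001 -0.0025 -0.0001] shift after turn [-0.0027  0.0003  0.0694] now [-0.0029  0.0003  0.0694] gap 0.061546069043608334 F [-0.  -0.3 -0.8] q6 -1.49
```

View pics/s5.png

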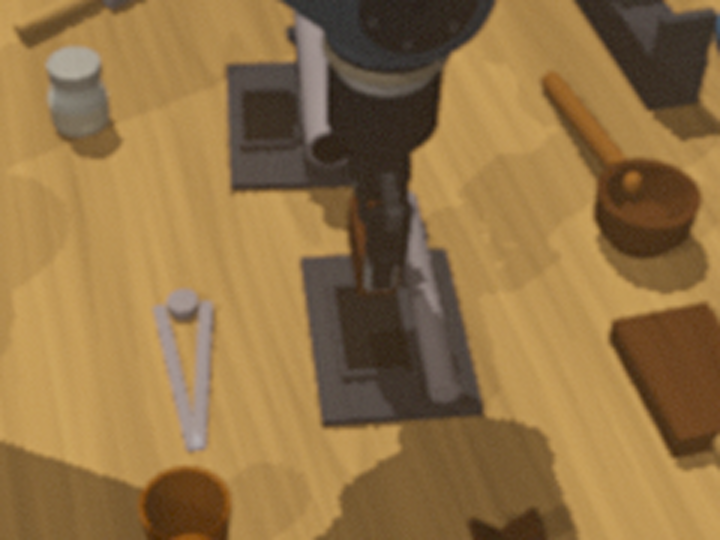

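The low block hangs upright between the fingers, above the narrow tray (375,250 in the crop). Lowering.

```bash
echo '{"motion":[[-0.002,0,0.02,0,0,0],[0,0,0.025,0,0,0],[0,0,0.014,0,0,0],[0,0,0,0,0,0],[0,0,0,0,0,0]]}' | python3 drive.py|tail -3
python3 -c "
from h import *
go(.5845,.0062,.0889,81.45)"
```

```text
ft_force: [-0.0, -0.3, -0.2]
finger_gap: 0.0612
gripper_force: 34.6
t 26.05 turn [-0.     -0.0001  0.001 ] shift after turn [-0.0003 -0.0005  0.0123] now [-0.0003 -0.0005  0.0123] gap 0.06123215070271467 F [-0.  -0.3 -0.2] q6 -1.49
```

```bash
echo '{"motion":[[0,0,0.006,0,0,0],[0,0,0.005,0,0,0],[0,0,0.001,0,0,0],[0,0,0,0,0,0],[0,0,0,0,0,0]]}' | python3 drive.py|tail -3
python3 -c "
from h import *
go(.5845,.0062,.0889,81.45)"
```

```text
ft_force: [-1.9, 0.7, 2.9]
finger_gap: 0.0616
gripper_force: 34.7
t 26.55 turn [0.     0.0001 0.0003] shift after turn [-0.0002 -0.0002  0.0001] now [-0.0002 -0.0002  0.0001] gap 0.06160461371054856 F [-1.9  0.7  2.9] q6 -1.49
```

```bash
echo '{"motion":[[0,0,0,0,0,0],[0,0,0,0,0,0],[0,0,0,0,0,0],[0,0,0,0,0,0],[0,0,0,0,0,0]]}' | python3 drive.py .08 | tail -3
echo '{"motion":[[0,0,-0.02,0,0,0],[0,0,-0.04,0,0,0],[0,0,-0.04,0,0,-0.108],[0,0,-0.02,0,0,-0.108],[0,0,0,0,0,-0.108],[0,0,0,0,0,0]]}' | python3 drive.py .085 | tail -3
python3 -c "
from h import *
go(.4197,-.3187,.20,100)"
```

```text
ft_force: [0.4, -0.1, 0.3]
finger_gap: 0.0799
gripper_force: 0.0
ft_force: [-0.2, 0.9, -0.9]
finger_gap: 0.085
gripper_force: 0.0
t 27.65 turn [-0.0003  0.0011  0.0022] shift after turn [ 0.2186 -0.2915  0.0095] now [ 0.2193 -0.2911  0.0093] gap 0.08499988800768284 F [-0.2  0.9 -0.9] q6 -1.82
```

```bash
echo '{"motion":[[0.02,-0.027,0,0,0,0],[0.028,-0.036,0,0,0,0],[0.028,-0.038,0,0,0,0],[0.028,-0.038,0,0,0,0],[0.028,-0.038,0,0,0,0],[0.028,-0.038,0,0,0,0],[0.028,-0.038,0,0,0,0],[0.028,-0.038,0,0,0,0]]}' | python3 drive.py | tail -3
echo '{"motion":[[0,0,0,0,0,0],[0,0,0,0,0,0]]}' | python3 drive.py | tail -3
python3 -c "
from h import *
go(.4197,-.3187,.092,100)
a=eyes.get_image('top')[:,:,::-1]
a=cv2.convertScaleAbs(a,alpha=1.6,beta=15)
cv2.imwrite('pics/l6.png',cv2.resize(a[130:270,95:335],None,fx=3.3,fy=3.3,interpolation=cv2.INTER_CUBIC))
"
```

```text
ft_force: [2.2, -0.1, -0.7]
finger_gap: 0.0851
gripper_force: 0.0
ft_force: [1.1, 0.3, -0.6]
finger_gap: 0.085
gripper_force: 0.0
t 28.65 turn [ 0.0011 -0.0007 -0.0041] shift after turn [ 2.000e-03 -1.000e-04  1.162e-01] now [ 0.0019 -0.0003  0.1162] gap 0.0850417221738715 F [ 1.1  0.3 -0.6] q6 -2.48
```

View pics/l6.png

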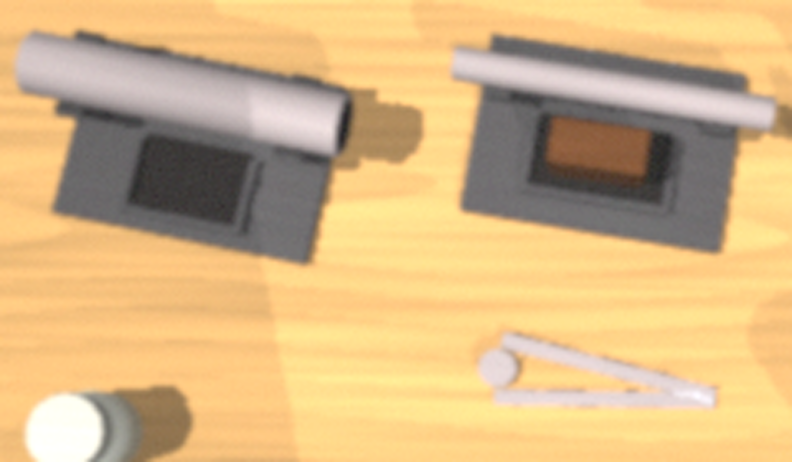

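The low block stands in the narrow tray, top face about (548,116) to (645,180) in the crop, parallel to the rod. Measuring it and taking the tall block.

```bash
echo '{"motion":[[0.002,0,0.02,0,0,-0.004],[0,0,0.03,0,0,0],[0,0,0.03,0,0,0],[0,0,0.025,0,0,0],[0,0,0.011,0,0,0],[0,0,0,0,0,0],[0,0,0,0,0,0]]}' | python3 drive.py|tail -3
python3 -c "
from h import *
P=show('low',[(548,116),(648,128),(645,180),(547,166)],.052,L).mean(0)-[.6201,.0008]
print(P@[.9889,-.1487],P@[.1487,.9889])
P=show('tube',[(23,62),(340,122)],.058,L).mean(0)-[.6116,.2628]
print(P@[.984,-.177],P@[.177,.984])
go(.4197,-.3187,.092,100)"
echo '{"motion":[[0,0,0,0,0,0],[0,0,0,0,0,0],[0,0,0,0,0,0],[0,0,0,0,0,0],[0,0,0,0,0,0],[0,0,0,0,0,0],[0,0,0,0,0,0],[0,0,0,0,0,0]]}' | python3 drive.py 0.025 30|tail -3
python3 -c "
from h import *
go(.4197,-.3187,.092,100)"
```

```text
ft_force: [-0.5, 0.5, -0.2]
finger_gap: 0.0851
gripper_force: 0.0
low mean [0.5821 0.0087] dir01 6.3 len [0.0621 0.0327 0.0608]
-0.03875174700432105 0.0021471319162619153
tube mean [0.6125 0.2657] dir01 10.18 len [0.2016]
0.0003522322573142596 0.0029963021259271595
t 29.4 turn [-0.0006  0.0005  0.005 ] shift after turn [ 0.0014 -0.0005  0.0016] now [ 0.0014 -0.0005  0.0016] gap 0.08506622394035361 F [-0.5  0.5 -0.2] q6 -2.49
ft_force: [-1.3, 1.0, 6.8]
finger_gap: 0.046
gripper_force: 30.2
t 30.2 turn [-0.0009  0.0008  0.0045] shift after turn [ 0.001  -0.0002  0.0017] now [ 0.001  -0.0001  0.0017] gap 0.046042651705546736 F [-1.3  1.   6.8] q6 -2.49
```

```bash
echo '{"motion":[[0,0,-0.02,0,0,0],[0,0,-0.03,0,0,0],[0,0,-0.03,0,0,0.12],[0,0,-0.03,0,0,0.12],[0,0,0,0,0,0.117],[0,0,0,0,0,0],[0,0,0,0,0,0]]}' | python3 drive.py - 35|tail -3
python3 -c "
from h import *
go(.5673,.2710,.1015,79.8)"
```

```text
ft_force: [0.1, -0.2, -0.4]
finger_gap: 0.0456
gripper_force: 36.5
t 30.9 turn [ 0.0004 -0.0006  0.0034] shift after turn [-0.0406  0.6057  0.1011] now [-0.0427  0.6055  0.1012] gap 0.04555346827346477 F [ 0.1 -0.2 -0.4] q6 -2.13
```

```bash
echo '{"motion":[[0,0.02,0,0,0,0.003],[-0.003,0.035,0,0,0,0],[-0.003,0.04,0,0,0,0],[-0.003,0.04,0,0,0,0],[-0.003,0.04,0,0,0,0],[-0.003,0.04,0,0,0,0],[-0.003,0.04,0,0,0,0],[-0.003,0.04,0,0,0,0]]}' | python3 drive.py |tail -3
echo '{"motion":[[-0.003,0.04,0,0,0,0],[-0.003,0.04,0,0,0,0],[-0.003,0.04,0,0,0,0],[-0.003,0.04,0,0,0,0],[-0.003,0.04,0,0,0,0],[-0.003,0.04,0,0,0,0],[-0.002,0.035,0,0,0,0],[0,0.02,0,0,0,0]]}' | python3 drive.py |tail -3
echo '{"motion":[[0,0.01,0,0,0,0],[0,0,0,0,0,0],[0,0,0,0,0,0]]}' | python3 drive.py |tail -3
python3 -c "
from h import *
go(.5673,.2710,.1015,79.8)"
```

```text
ft_force: [-0.0, -1.1, -0.1]
finger_gap: 0.0458
gripper_force: 36.5
ft_force: [0.5, -0.7, -0.5]
finger_gap: 0.0458
gripper_force: 36.5
ft_force: [0.1, 0.1, -0.1]
finger_gap: 0.0453
gripper_force: 36.5
t 32.8 turn [-0.0008 -0.0009 -0.0023] shift after turn [0.0023 0.0069 0.1009] now [0.0022 0.0069 0.1009] gap 0.0452599341937697 F [ 0.1  0.1 -0.1] q6 -1.03
```

```bash
echo '{"motion":[[0.0022,0.0069,0,0,0,-0.0023],[0,0,0,0,0,0],[0,0,0.03,0,0,0],[0,0,0.03,0,0,0],[0,0,0.025,0,0,0],[0,0,0,0,0,0],[0,0,0,0,0,0]]}' | python3 drive.py|tail -3
python3 -c "
from h import *
go(.5673,.2710,.1015,79.8)"
```

```text
ft_force: [0.6, 0.9, -0.7]
finger_gap: 0.0462
gripper_force: 36.4
t 33.5 turn [ 0.      0.0001 -0.0007] shift after turn [ 0.0004 -0.0008  0.017 ] now [ 0.0004 -0.0008  0.017 ] gap 0.04623997518867686 F [ 0.6  0.9 -0.7] q6 -1.02
```

```bash
echo '{"motion":[[0,0,0.008,0,0,0],[0,0,0.005,0,0,0],[0,0,0.003,0,0,0],[0,0,0.001,0,0,0],[0,0,0,0,0,0],[0,0,0,0,0,0]]}' | python3 drive.py|tail -3
python3 -c "
from h import *
go(.5673,.2710,.1015,79.8)"
```

```text
ft_force: [-3.7, -0.6, 7.7]
finger_gap: 0.0458
gripper_force: 37.1
t 34.1 turn [ 0.      0.0003 -0.0004] shift after turn [ 0.0002 -0.001   0.0003] now [ 0.0002 -0.001   0.0003] gap 0.04584826200776723 F [-3.7 -0.6  7.7] q6 -1.02
```

Contact at about 8 N. Releasing, backing off and looking.

```bash
echo '{"motion":[[0,0,0,0,0,0],[0,0,0,0,0,0],[0,0,0,0,0,0],[0,0,0,0,0,0],[0,0,0,0,0,0],[0,0,0,0,0,0]]}' | python3 drive.py .075 | tail -3
echo '{"motion":[[0,0,-0.02,0,0,0],[0,0,-0.04,0,0,0],[0,0,-0.04,0,0,0],[0.04,0,-0.04,0,0,0],[0.04,0.02,-0.03,0,0,0],[0.04,0.02,0,0,0,0],[0.04,0.02,0,0,0,0],[0.04,0.02,0,0,0,0]]}' | python3 drive.py | tail -3
echo '{"motion":[[0,0.04,0,0,0,0],[0,0.04,0,0,0,0],[0,0.04,0,0,0,0],[0,0,0,0,0,0]]}' | python3 drive.py | tail -3
python3 -c "
from h import *
go(.16,.53,.3,79.8)
a=eyes.get_image('top')[:,:,::-1];b=eyes.get_image('side')[:,:,::-1]
a=cv2.convertScaleAbs(a,alpha=1.6,beta=15);b=cv2.convertScaleAbs(b,alpha=1.6,beta=15)
cv2.imwrite('pics/f.png',cv2.resize(a[130:270,95:335],None,fx=3.3,fy=3.3,interpolation=cv2.INTER_CUBIC))
cv2.imwrite('pics/fs.png',cv2.resize(b[90:270,180:420],None,fx=3.3,fy=3.3,interpolation=cv2.INTER_CUBIC))
"
```

```text
ft_force: [-0.5, -0.1, 0.1]
finger_gap: 0.0748
gripper_force: 0.0
ft_force: [0.9, 0.8, -0.2]
finger_gap: 0.0747
gripper_force: 0.0
ft_force: [0.5, 0.5, 0.1]
finger_gap: 0.0753
gripper_force: 0.0
t 35.9 turn [0.0013 0.0003 0.0017] shift after turn [ 0.2537 -0.0201 -0.0365] now [ 0.2538 -0.0196 -0.0366] gap 0.0752789378936916 F [0.5 0.5 0.1] q6 -0.58
```

View pics/f.png

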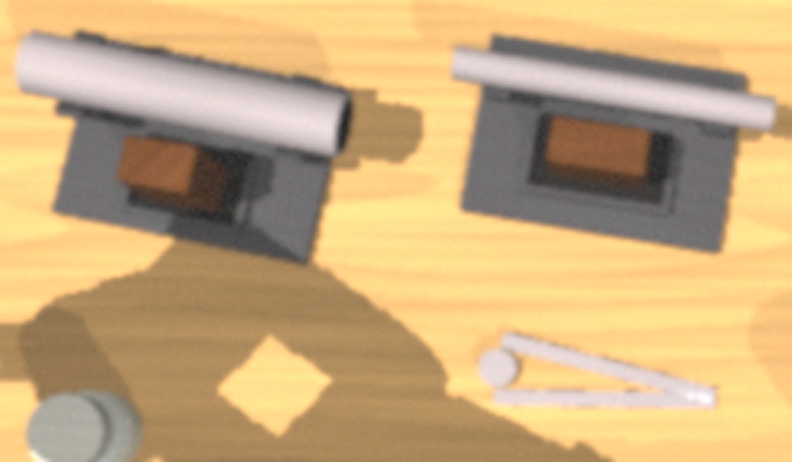

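View pics/fs.png

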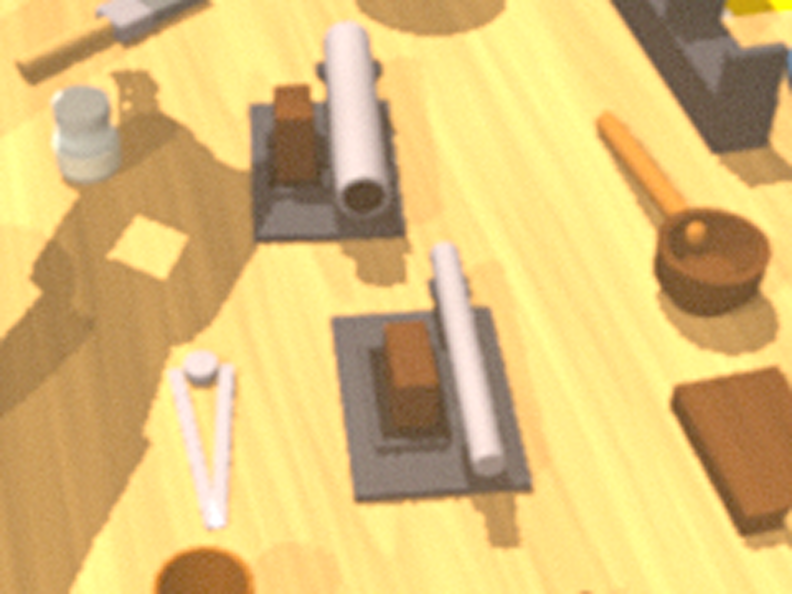

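The tall block (top face near (158,165) in the top crop) and the low block (near (597,148)) both stand in their trays, with the bars seated. One number check on the tall block, then hand in.

```bash
python3 -c "
from h import *
P=show('tall',[(125,135),(200,146),(190,195),(118,181)],.072,L).mean(0)-[.6116,.2628]
x,y=P@[.984,-.177],P@[.177,.984];print(x,y)
if abs(x+.045)<.008 and abs(y)<.011: print(job.sign_off())"
```

```text
tall mean [0.5639 0.2719] dir01 7.71 len [0.0462 0.0304 0.0446]
-0.04856103913520037 0.0004852094754186063
the job is handed in; nothing more can be done
None
```

I swapped the tube and rod via the wooden cradle, stood both blocks in their trays, and handed the job in at about 36 s; the last pictures measured everything within tolerance, but I got no verdict back.

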